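# Load the yellow cassettes into the spring magazine

## Task

Load both yellow cassettes flat into the spring magazine, one after the other: push each down from above, past the two red sprung lips, until it has snapped in beneath them and is held there. Leave the green cassette where it lies.

Things in the scene. Friction and masses are not known exactly. Their poses are not given: they have to be found in the camera images.
- magazine: Fixed spring magazine. Origin: centre of underside of its black base (146 x 90 x 10 mm); x its long way, z up. Takes cassettes flat, stacked, centred, their length along x, either way round. Corner guides leave 79 x 55 mm inside; tops at z 88 flare out 8 mm each side. Both long sides are open for |x| < 27, from z 10 up, so fingers gripping a cassette's width go down with it and open there.
- magazine_lips (a point): Centre of the magazine, level with the flat undersides of its two red sprung lips (66 mm above its origin). They reach 5 mm in at each x end; tops slope, 14 mm high. A push of 5 to 15 N takes a cassette past; go about 5 mm past, then they close. The sprung plate under them (6 to 8 N, yields 48 mm) presses the stack up: the last one in has its top here, underside 16 mm lower.
- cassette_yellow_1: Yellow tissue cassette: flat block 75 x 52 x 16 mm (x, y, z), about 60 g, with slotted lid and a white writing strip at one end, lying flat on the worktop. Origin: centre of its underside; x along its length, z up. Pinch it across its 52 mm width. To be loaded.
- cassette_yellow_2: Yellow tissue cassette: flat block 75 x 52 x 16 mm (x, y, z), about 60 g, with slotted lid and a white writing strip at one end, lying flat on the worktop. Origin: centre of its underside; x along its length, z up. Pinch it across its 52 mm width. The same as the other yellow one; to be loaded; the order does not matter.
- cassette_green: Green tissue cassette: flat block 75 x 52 x 16 mm (x, y, z), about 60 g, with slotted lid and a white writing strip at one end, lying flat on the worktop. Origin: centre of its underside; x along its length, z up. Pinch it across its 52 mm width. Not wanted: leave it.
Things that resemble listed ones, but are neither listed nor needed, are in the scene too. What is shaped like the cassette_yellow_1 but blue or purple is not meant.

How it is judged:
On the way:
1. one yellow cassette is in the magazine below the lips while the other is still outside (((z of cassette_yellow_1 in the frame of magazine below 0.052 m and horizontal distance between cassette_yellow_1 and magazine below 0.008 m and angle between cassette_yellow_1's own z axis and vertical below 0.1 rad and (z of cassette_yellow_2 in the frame of magazine above 0.06 m or horizontal distance between cassette_yellow_2 and magazine above 0.05 m)) or (z of cassette_yellow_2 in the frame of magazine below 0.052 m and horizontal distance between cassette_yellow_2 and magazine below 0.008 m and angle between cassette_yellow_2's own z axis and vertical below 0.1 rad and (z of cassette_yellow_1 in the frame of magazine above 0.06 m or horizontal distance between cassette_yellow_1 and magazine above 0.05 m)))), for 0.2 s.
At the end, for the whole second after the job is handed in: Both yellow cassettes lie in the magazine, at rest, flat within 0.1 rad, centred within 8 mm, the underside of each less than 52 mm above the magazine's underside (that is, its top below the lips, 2 mm of slack) (z of each of cassette_yellow_1, cassette_yellow_2 in the frame of magazine below 0.052 m and horizontal distance between each of cassette_yellow_1, cassette_yellow_2 and magazine below 0.008 m and angle between each of cassette_yellow_1, cassette_yellow_2's own z axis and vertical below 0.1 rad and linear speed of each of cassette_yellow_1, cassette_yellow_2 below 0.02 m/s); the robot touches nothing.
It fails at once if the green cassette is moved more than 30 mm (distance of cassette_green from where it was at the start of the episode above 0.03 m).
It also fails if it takes over 51 s, if anything falls off the work surface, if the arm or the gripper's body presses on something with over 40 N, if the wrist force passes 120 N, or if a joint passes its speed limit or range.

## Robot

A 6-joint arm with a two-finger parallel gripper is mounted at the origin on a cart in front of the work surface, level with it; the furniture and walls round the work are solid. World frame = base frame: x ahead of the robot, y to its left, z up, the work surface at z = 0. Lengths are in m, angles in rad, forces in N, time in s.
With the tool pointing down it reaches from about 0.35 to 0.775 m from the base axis. Payload 5.5 kg.
Tool frame: the origin (TCP) lies at the very end of the fingers, on their centre line; the grasp point (between the pads) lies 19 mm behind it; z points along the fingers, y is the line along which they close (so a half turn about z gives the same grasp; the last joint's range is limited). The gripper opens to 85 mm and grips with 20 to 120 N. Pads are 22 mm wide; open, the fingers measure 114 mm over their backs; the gripper's body (76 mm by 85 mm) begins 54 mm behind the grasp point. The pads swing forward as they close: fully open they stand 13 mm farther back than shut.
Start: joints at [1.162, 0.313, 0.046, 1.304, 0, 1.431], TCP at [0.153, 0.554, 0.201] pointing down, gripper open.
Joint ranges: [-2.76, 2.76], [-0.86, 1.69], [-1.03, 1.26], [-2.2, 2.34], [-1.47, 1.5], [-3.14, 3.14]. Speed limits (rad/s): [2.57, 2.57, 3.14, 3.14, 3.14, 3.14].

## Interface

Orientations are given as a unit quaternion [w, x, y, z].
In Python, from workcell import get_state, read_camera, hand_in gives the robot as it stands.
- The arm moves only by the tool send_rows, never from a script. Its argument "increments" is a list of rows, each an object of numbers: "dx", "dy", "dz": the shift along the world's x, y, z in units of 25 mm (1.0 is 25 mm); "roll": the turn about the world's z in units of 8 degrees (1.0 is 8 degrees); "claw": the opening, from -1 (shut) to 1 (fully open). In form: [{"dx": .., "dy": .., "dz": .., "roll": .., "claw": ..}, ...]. A call has exactly 5 rows; each row is the pose to reach, as a shift and turn from the pose commanded when the call began; what a row does not reach only later rows make up. A row lasts 1/8 s, in which the tool goes at most 62.5 mm and 10.7 degrees, less where a joint would pass 70% of its speed; a pose out of reach is approached as far as the arm can. A call with a gripper value outside its range is refused whole. The fingers move at their own pace and stop on an object; "grip_force" is the grip in N (left out, the last holds). Time passes only in rows, so rows that repeat a pose let the fingers close, or fill a call up. It gives the time, the measured TCP pose, the force, the opening and the grip force at its end, in the units of the state.
- get_state(): the state, without advancing time (a new reading comes with each control period).
- read_camera(name): name is "scene" or "top"; returns a dict with "image" (480x640x3 uint8, blue, green, red), "fx", "fy", "cx", "cy" (pixels), "world_to_cam" (4x4, takes a point from world to camera coordinates). Camera axes: x right, y up, looking along -z (the intrinsics and any distortion apply to the point x, -y, -z); pixel columns grow to the right and rows downward; lengths in m; the calibration is good to about 2 mm. A picture is of the moment at which its call begins. There is no depth.
- hand_in(): hands the job in; it is judged then, once.
The state is a dict: "clock": time; "joint_pos": joint angles; "qvel": joint speeds; "tau": joint torques, N m; "tcp_pos": TCP position; "orientation": TCP orientation; "wrist_force": force on the tool from outside, world axes, zero at the start; "ft_torque": the same for the moment, N m; "finger_gap": finger opening in m; "grip_force": force on a finger pad.
Only numpy, scipy, OpenCV 4.12 (cv2) and the standard library are available. Lean on these libraries where they do the work, as an engineer would, in place of code of your own. Each camera call takes 0.05 s, during which the arm holds its last target. There are 200 camera calls.

## Working session

There is one attempt and no reset: what is moved stays moved. The work goes in short steps, Python scripts to look and compute and a tool call to move; the robot and the scene stay as the last step left them, time stands still between calls to the robot, and variables do not carry over. Pictures are saved under pics/ and viewed, at most 10 in all, crops included, and the job is handed in when it is done.

Besides the shell and the picture viewer there is one more tool, called as name(argument=value, ...) on one line, values as JSON. send_rows: Moves the arm, as the interface text tells. Its arguments: {"type":"object","properties":{"increments":{"type":"array","items":{"type":"object","properties":{"dx":{"type":"number"},"dy":{"type":"number"},"dz":{"type":"number"},"roll":{"type":"number"},"claw":{"type":"number"}}}},"grip_force":{"type":"number"}},"required":["increments"]}

```bash
mkdir -p pics
python3 - <<'E'
from workcell import *
import cv2,pickle
for n in("scene","top"):
    d=read_camera(n); cv2.imwrite(f"pics/{n}0.png",d["image"]); pickle.dump(d,open(n+"0.pkl","wb"))
    print(n,d["fx"],d["fy"],d["cx"],d["cy"],d["world_to_cam"],[k for k in d])
s=get_state();print(s)
E
```

```text
scene 458.903964504997 458.903964504997 322.7623914388223 233.47038650980528 [[ 0.68201949 -0.73133022  0.00234975 -0.29630987]
 [ 0.54964952  0.51470296  0.65800173 -0.3504142 ]
 [-0.48242597 -0.44747846  0.75301275 -0.79977873]
 [ 0.          0.          0.          1.        ]] ['image', 'fx', 'fy', 'cx', 'cy', 'world_to_cam']
top 458.6426616147341 458.6426616147341 309.0215688770378 237.22126942534211 [[-0.01744545 -0.999821    0.00732345  0.06905106]
 [ 0.98165351 -0.01573658  0.19002301 -0.50374732]
 [-0.18987375  0.01050413  0.98175232 -0.99161464]
 [ 0.          0.          0.          1.        ]] ['image', 'fx', 'fy', 'cx', 'cy', 'world_to_cam']
{'clock': 0.1, 'joint_pos': array([1.16238079e+00, 3.13946133e-01, 4.51055992e-02, 1.30359881e+00,
       1.49017365e-05, 1.43121466e+00]), 'qvel': array([ 0.0001732 , -0.00111119,  0.0036413 ,  0.00089582,  0.00218534,
        0.00079424]), 'tau': array([ 1.67211983e-03, -4.81723917e+01,  2.99245155e+01,  1.27315085e-02,
       -1.74431839e-04,  1.34783772e-05]), 'tcp_pos': array([0.15251911, 0.55388742, 0.19989155]), 'orientation': array([-2.29459315e-04,  1.34012486e-01,  9.90979303e-01, -7.88847862e-04]), 'wrist_force': array([ 0.15723468,  0.04225967, -0.73753301]), 'ft_torque': array([0.03043844, 0.03419423, 0.04060235]), 'grip_force': 0.0, 'finger_gap': 0.08542096300657076}
```

View pics/scene0.png

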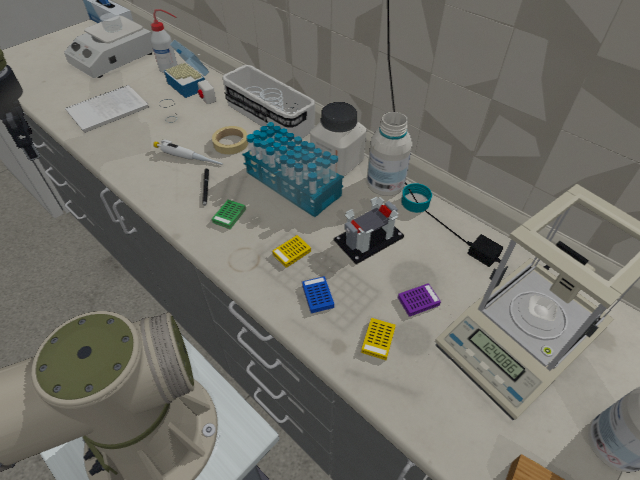

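View pics/top0.png

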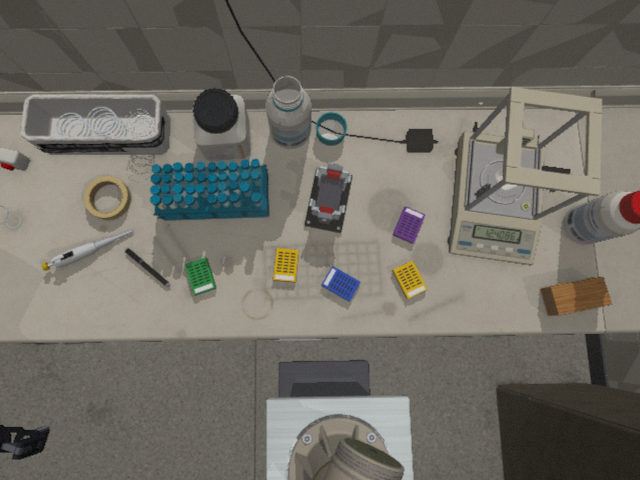

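Scene view: yellow cassettes near (292,250) and (379,338), magazine at (370,230), green at (229,213). Top view: yellows at (286,265) and (409,280), magazine at (329,198). I'll enlarge these regions next.

Run:
```python
import cv2
a=cv2.imread("pics/top0.png")[158:308,255:440]
cv2.imwrite("pics/topc.png",cv2.resize(a,None,fx=4,fy=4,interpolation=cv2.INTER_CUBIC))
a=cv2.imread("pics/scene0.png")[192:367,265:445]
cv2.imwrite("pics/scenec.png",cv2.resize(a,None,fx=3.4,fy=3.4,interpolation=cv2.INTER_CUBIC))
```

```text
(no output)
```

View pics/topc.png

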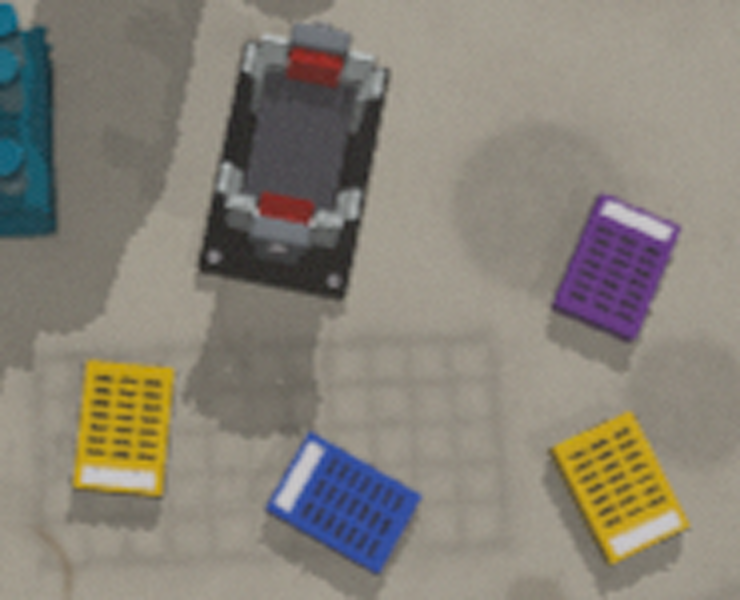

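View pics/scenec.png

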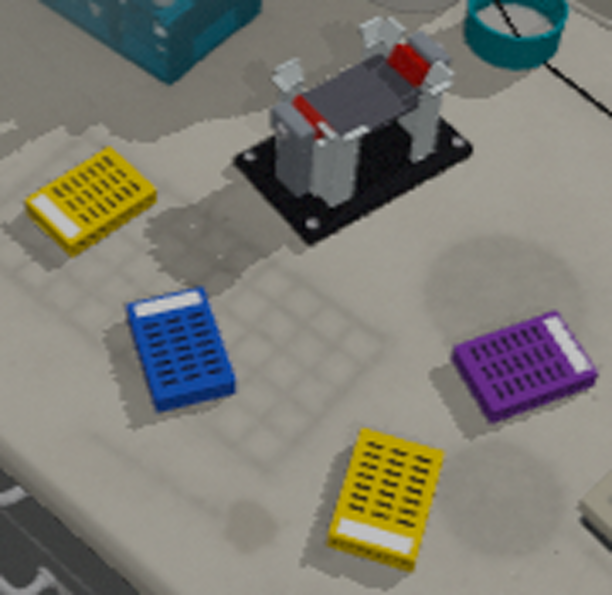

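```bash
cat > h.py <<'E'
import cv2,numpy as np,pickle
from scipy.optimize import minimize,least_squares
def proj(d,P):
    P=np.atleast_2d(P); c=P@d["world_to_cam"][:3,:3].T+d["world_to_cam"][:3,3]
    return np.c_[d["cx"]+d["fx"]*c[:,0]/-c[:,2], d["cy"]+d["fy"]*c[:,1]/c[:,2]]
def ray0(d,uv,z):
    f=lambda p:(proj(d,[p[0],p[1],z])-uv).ravel()
    return least_squares(f,[.5,0]).x
def box(x,y,z,a,L,W,z0,z1):
    c,s=np.cos(a),np.sin(a)
    return np.array([[x+c*i*L/2-s*j*W/2,y+s*i*L/2+c*j*W/2,z+k] for k in(z0,z1) for i,j in((1,1),(-1,1),(-1,-1),(1,-1))])
def sil(d,P,off,sh,k):
    h=cv2.convexHull(((proj(d,P)-off+.5)*k).astype(np.float32))
    m=np.zeros((sh[0]*k,sh[1]*k),np.uint8)
    cv2.fillConvexPoly(m,np.round(h*16).astype(np.int32),1,shift=4); return m
def fit_cass(D,uvs,a0,ztop0=.016):
    """D: [(cam)], uvs: approx centre px; fits x,y,ztop,yaw of a yellow cassette's silhouette"""
    k=6;T=[]
    for d,uv in zip(D,uvs):
        off=np.array(uv)-24
        im=cv2.resize(d["image"][off[1]:off[1]+48,off[0]:off[0]+48],None,fx=k,fy=k,interpolation=cv2.INTER_CUBIC)
        hsv=cv2.cvtColor(im,cv2.COLOR_BGR2HSV)
        m=((abs(hsv[...,0].astype(int)-26)<7)&(hsv[...,1]>130)).astype(np.uint8)
        m=cv2.morphologyEx(m,cv2.MORPH_CLOSE,np.ones((31,31)))
        n,l,st,_=cv2.connectedComponentsWithStats(m); m=(l==1+np.argmax(st[1:,4])).astype(np.uint8)
        T.append((d,off,m))
    x0=ray0(D[0],uvs[0],.016)
    def cost(p):
        P=box(p[0]+0,p[1],p[2],p[3],.075,.052,-.016,0)
        return sum((sil(d,P,o,(48,48),k)!=m).sum()/k/k for d,o,m in T)
    S=np.array([[0,0,0,0],[.01,0,0,0],[0,.01,0,0],[0,0,.006,0],[0,0,0,.2]])
    best=None
    for r in range(3):
        st=np.array([*x0,ztop0,a0]) if best is None else best.x
        best=minimize(cost,st,method="Nelder-Mead",options=dict(initial_simplex=st+S/(r+1),xatol=1e-5,fatol=.01,maxiter=600))
    return best.x,best.fun
E
python3 - <<'E'
from h import *
t,s=[pickle.load(open(n+"0.pkl","rb")) for n in("top","scene")]
# yaw: top image up=+x world, right=-y
for n,ut,us,a in(("A",(286,265),(292,250),-.1),("B",(410,280),(379,338),.5)):
    print(n,fit_cass([t,s],[ut,us],a))
    print("  single",fit_cass([t],[ut],a)[0],fit_cass([s],[us],a)[0])
T=lambda p:np.array(p)/4+[255,158]-.375
C=lambda p:np.array(p)/3.4+[265,192]-.35
to=[((388,68),3),((345,291),2),((201,269),1)]; so=[((235,160),1),((311,240),2),((472,150),3)]
# corners: idx1 (-,+): near-left; idx2 (-,-) near-right; 3 (+,-) far-right
def r(p,fz=None):
    P=box(p[0],p[1],p[2],p[3],.146,.09,0,0)[:4]
    return np.r_[[ (proj(t,P[i])-T(c)).ravel() for c,i in to]+[(proj(s,P[i])-C(c)).ravel() for c,i in so]].ravel()
q=least_squares(r,[.55,0,.01,-.15]);print("base",q.x,q.fun.round(1))
# red lips triangulated
def red(d,lo,hi):
    im=cv2.cvtColor(d["image"],cv2.COLOR_BGR2HSV);m=((im[...,0]<8)|(im[...,0]>172))&(im[...,1]>130)
    w=np.zeros_like(m);w[lo[1]:hi[1],lo[0]:hi[0]]=1;y,x=np.nonzero(m&w);return np.array([x.mean(),y.mean()])
near=red(t,(315,200),(340,218)),red(s,(340,215),(365,235)); far=red(t,(322,165),(345,185)),red(s,(375,200),(396,220))
for n,(a,b) in(("near",near),("far",far)):
    z=least_squares(lambda p:np.r_[(proj(t,p)-a)[0],(proj(s,p)-b)[0]],[.55,0,.07]);print(n,a,b,z.x,z.fun.round(2))
E
```

```text
A (array([ 0.44975159,  0.11567332,  0.01420588, -0.10835538]), np.float64(70.80555555555556))
  single [ 0.45197606  0.11710626 -0.00810297 -0.10917462] [ 0.4504096   0.11480877  0.01513614 -0.09887007]
B (array([ 0.4107589 , -0.17243593,  0.01444112,  0.42221601]), np.float64(91.13888888888889))
  single [ 0.40965745 -0.17086847  0.01412683  0.42098913] [ 0.416611   -0.16946782  0.00397609  0.42008659]
base [ 0.60773318  0.01212263  0.00236389 -0.20613436] [ 0.2 -1.1  0.5  0.8 -0.7 -0.7 -1.  -0.  -0.2  1.1  0.6 -0.3]
near [325.88059701 209.29850746] [355.40909091 224.88636364] [0.56340648 0.02164265 0.0738644 ] [ 0.19 -0.25 -0.3   0.08]
far [333.23655914 174.09677419] [384.88118812 210.52475248] [0.64657785 0.00272826 0.07056145] [ 0.17 -0.22 -0.27  0.08]
```

Crops show: top — yellow A with corners (88,361),(175,367),(162,490),(75,488), magazine base corners (388,68),(345,291),(201,269); scene — base corners (235,160),(311,240),(472,150). Cassettes fitted well; I'll refine the magazine in a closer crop.

Run:
```python
import cv2,numpy as np
a=cv2.imread("pics/top0.png")[160:235,303:355]; b=cv2.imread("pics/scene0.png")[192:266,332:408]
a=cv2.resize(a,None,fx=8,fy=8,interpolation=cv2.INTER_CUBIC);b=cv2.resize(b,None,fx=5,fy=5,interpolation=cv2.INTER_CUBIC)
c=np.zeros((600,796,3),np.uint8);c[:,:416]=a;c[:370,416:]=b
cv2.imwrite("pics/mag.png",c)
```

```text
(no output)
```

View pics/mag.png

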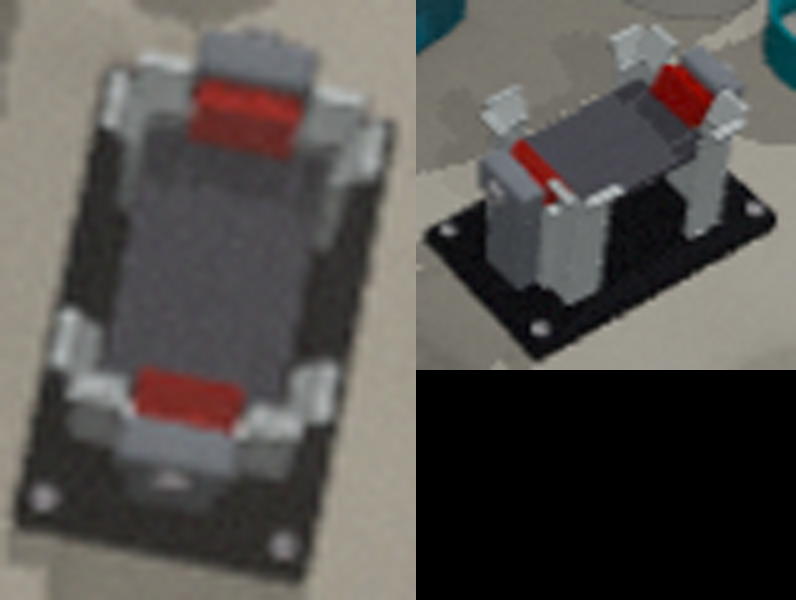

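Top (8x): base corners (15,522),(303,573),(394,120),(105,70), screws (43,497),(284,545); near lip inner edge mid (190,377), far (241,149). Scene (5x): base corners (424,234),(538,348),(776,217), screws (448,231),(541,328),(755,210).

Run:
```python
from h import *
t,s=[pickle.load(open(n+"0.pkl","rb")) for n in("top","scene")]
T=lambda p:np.array(p)/8+[303,160]-.44
C=lambda p:(np.array(p)-[416,0])/5+[332,192]-.4
sg=[(1,1),(-1,1),(-1,-1),(1,-1)]
def res(p,w):
    x,y,a,sx,sy,dl,dz=p;c,S=np.cos(a),np.sin(a)
    W=lambda u,v,z:[x+c*u-S*v,y+S*u+c*v,z+dz]
    o=[]
    B=lambda i:W(sg[i][0]*.073,sg[i][1]*.045,.01); Q=lambda i:W(sg[i][0]*sx,sg[i][1]*sy,.01)
    if 't' in w:
        for c_,P in[((15,522),B(1)),((303,573),B(2)),((394,120),B(3)),((105,70),B(0)),((43,497),Q(1)),((284,545),Q(2)),((190.5,377),W(-dl,0,.066)),((241,149),W(dl,0,.066))]:o.append((proj(t,P)-T(c_))[0])
    if 's' in w:
        for c_,P in[((424,234),B(1)),((538,348),B(2)),((776,217),B(3)),((448,231),Q(1)),((541,328),Q(2)),((755,210),Q(3))]:o.append((proj(s,P)-C(c_))[0])
    return np.array(o).ravel()
for w in("ts","t","s"):
    f=lambda p:np.r_[res(p,w),(p[5]-.0345)*500,p[6]*500,(p[3]-.065)*300,(p[4]-.037)*300]
    q=least_squares(f,[.6,.01,-.2,.065,.037,.0345,0]);print(w,q.x.round(4),res(q.x,w).round(1).tolist())
print(ray0(t,T((215.7,263)),.066),ray0(t,T((218,254.5)),.08))
from workcell import get_state
print(get_state()["tcp_pos"])
```

```text
ts [ 0.6052  0.0121 -0.211   0.0641  0.0364  0.0345 -0.0012] [-0.4, -0.3, 1.0, 0.5, 0.5, -0.8, 0.1, -1.5, 0.4, -0.1, 0.5, -0.3, 0.5, -0.1, -0.3, -0.3, -1.1, -1.0, -0.7, 1.0, 0.3, -0.6, -0.7, 0.2, -0.5, 0.7, -0.8, 0.2]
t [ 6.042e-01  1.280e-02 -2.142e-01  6.400e-02  3.650e-02  3.450e-02
 -5.000e-04] [-0.7, -0.0, 0.7, 1.0, 0.3, -0.4, -0.1, -1.2, 0.0, 0.2, 0.2, 0.1, 0.1, 0.2, -0.5, 0.1]
s [ 6.059e-01  1.080e-02 -2.113e-01  6.410e-02  3.610e-02  3.450e-02
 -4.000e-04] [-0.5, -1.1, -0.1, 0.9, 0.9, -0.7, -0.1, 0.2, 0.0, 0.6, -0.2, 0.0]
[0.6041791  0.01244651] [0.60249623 0.01256314]
[0.15251911 0.55388742 0.19989155]
```

send_rows(increments=[{"dx": 1.2, "dy": -1.8, "dz": 0, "roll": 0.3, "claw": 1}, {"dx": 2.5, "dy": -3.7, "dz": 0, "roll": 0.6, "claw": 1}, {"dx": 3.8, "dy": -5.6, "dz": 0, "roll": 0.9, "claw": 1}, {"dx": 5.0, "dy": -7.4, "dz": 0, "roll": 1.15, "claw": 1}, {"dx": 6.0, "dy": -8.8, "dz": 0, "roll": 1.15, "claw": 1}], grip_force=80)

```text
clock: 0.72
tcp_pos: [0.3032, 0.3325, 0.2005]
orientation: [-0.0, 0.054, 0.999, -0.0]
wrist_force: [-0.3, -0.1, 0.3]
finger_gap: 0.0854
grip_force: 0.0
```

send_rows(increments=[{"dx": 1.3, "dy": -2.0, "dz": 0, "roll": 0, "claw": 1}, {"dx": 2.7, "dy": -4.0, "dz": 0, "roll": 0, "claw": 1}, {"dx": 4.0, "dy": -6.0, "dz": -0.5, "roll": 0, "claw": 1}, {"dx": 5.0, "dy": -7.6, "dz": -1.5, "roll": 0, "claw": 1}, {"dx": 5.9, "dy": -8.74, "dz": -2.5, "roll": 0, "claw": 1}])

```text
clock: 1.35
tcp_pos: [0.451, 0.1139, 0.1375]
orientation: [0.0, 0.055, 0.998, 0.0]
wrist_force: [0.1, 0.7, -0.3]
finger_gap: 0.0853
grip_force: 0.0
```

send_rows(increments=[{"dx": 0, "dy": 0, "dz": -1.2, "roll": 0, "claw": 1}, {"dx": 0, "dy": 0, "dz": -2.4, "roll": 0, "claw": 1}, {"dx": 0, "dy": 0, "dz": -3.6, "roll": 0, "claw": 1}, {"dx": 0, "dy": 0, "dz": -4.2, "roll": 0, "claw": 1}, {"dx": 0, "dy": 0, "dz": -4.2, "roll": 0, "claw": 1}])

```text
clock: 1.98
tcp_pos: [0.4485, 0.1157, 0.0319]
orientation: [-0.002, 0.054, 0.999, -0.0]
wrist_force: [-0.8, 0.3, 1.6]
finger_gap: 0.0852
grip_force: 0.0
```

send_rows(increments=[{"dx": 0, "dy": 0, "dz": -0.6, "roll": 0, "claw": 1}, {"dx": 0, "dy": 0, "dz": -1.2, "roll": 0, "claw": 1}, {"dx": 0, "dy": 0, "dz": -1.2, "roll": 0, "claw": 1}, {"dx": 0, "dy": 0, "dz": -1.2, "roll": 0, "claw": -1}, {"dx": 0, "dy": 0, "dz": -1.2, "roll": 0, "claw": -1}])

```text
clock: 2.6
tcp_pos: [0.451, 0.116, 0.0041]
orientation: [0.001, 0.054, 0.999, 0.0]
wrist_force: [0.4, -0.7, 0.8]
finger_gap: 0.0517
grip_force: 0.0
```

send_rows(increments=[{"dx": 0, "dy": 0, "dz": 0, "roll": 0, "claw": -1}, {"dx": 0, "dy": 0, "dz": 0, "roll": 0, "claw": -1}, {"dx": 0, "dy": 0, "dz": 0, "roll": 0, "claw": -1}, {"dx": 0, "dy": 0, "dz": 0, "roll": 0, "claw": -1}, {"dx": 0, "dy": 0, "dz": 0, "roll": 0, "claw": -1}])

```text
clock: 3.22
tcp_pos: [0.4502, 0.1159, 0.0032]
orientation: [-0.0, 0.054, 0.999, 0.0]
wrist_force: [-0.3, 0.5, -0.7]
finger_gap: 0.0003
grip_force: 0.0
```

Run:
```python
from workcell import *
import cv2,pickle,numpy as np
c=np.zeros((400,800,3),np.uint8)
for i,(n,y,x) in enumerate((("top",215,236),("scene",200,242))):
    d=read_camera(n);pickle.dump(d,open(n+"1.pkl","wb"))
    c[:,400*i:400*i+400]=cv2.resize(d["image"][y:y+100,x:x+100],(400,400),interpolation=cv2.INTER_CUBIC)
cv2.imwrite("pics/g1.png",c)
```

```text
(no output)
```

View pics/g1.png

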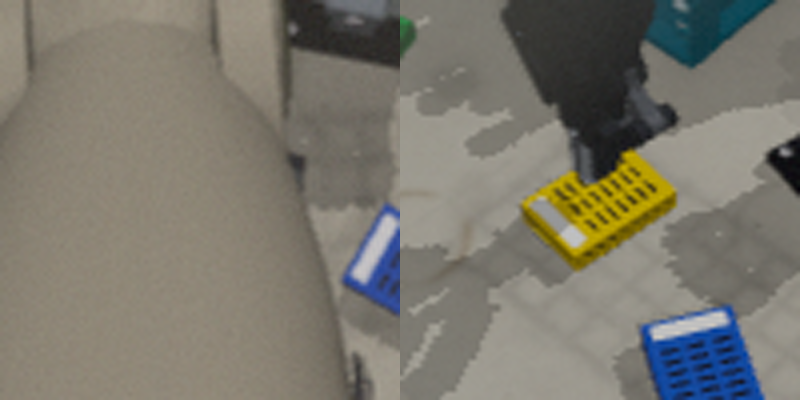

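The top view is blocked by the arm; in the scene view the fingers seem to sit on the cassette's top near crop (590,180) rather than beside it. Checking in closer detail with projected points.

Run:
```python
from h import *
from workcell import get_state
s=pickle.load(open("scene1.pkl","rb"))
p=get_state()["tcp_pos"];print(get_state()["finger_gap"],p)
x0,y0,k=262,195,10
for n,q in(("tcp",p),("+19",p+[0,0,.019]),("+73",p+[0,0,.073]),("y+26,z16",p+[0,.026,.016]),("y-26,z16",p+[0,-.026,.016])): print(n,((proj(s,q)[0]-[x0,y0]+.5)*k).round())
cv2.imwrite("pics/g2.png",cv2.resize(s["image"][y0:y0+60,x0:x0+60],None,fx=k,fy=k,interpolation=cv2.INTER_CUBIC))
t=fit_cass([s],[(292,250)],-.1,.016);print(t)
```

```text
1.9997615440394453e-05 [0.45018834 0.11589382 0.00319597]
tcp [294. 567.]
+19 [290. 515.]
+73 [278. 359.]
y+26,z16 [212. 464.]
y-26,z16 [371. 584.]
(array([ 0.44898767,  0.11276748,  0.01700285, -0.11362592]), np.float64(102.30555555555556))
```

View pics/g2.png

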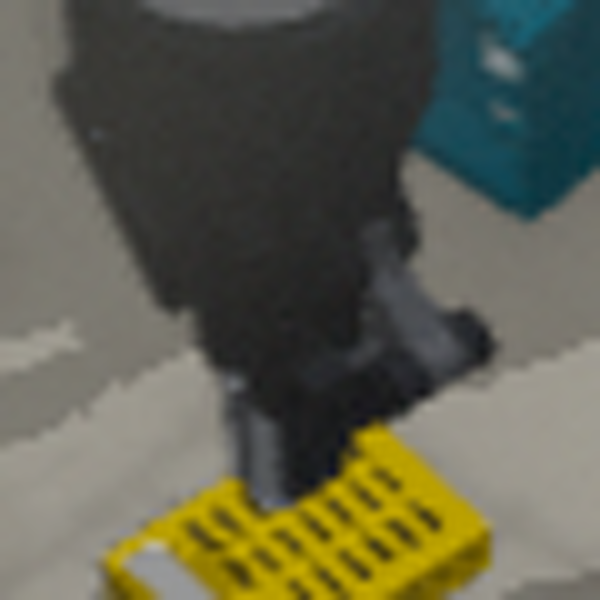

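The fingers are shut at about 20–30 mm above the worktop, over the cassette's top: nothing was gripped and the cassette has not moved. I'll lift and compare the fingers shut and open with the reported TCP.

send_rows(increments=[{"dx": 0, "dy": 0, "dz": 1, "roll": 0, "claw": -1}, {"dx": 0, "dy": 0, "dz": 2, "roll": 0, "claw": -1}, {"dx": 0, "dy": 0, "dz": 3, "roll": 0, "claw": -1}, {"dx": 0, "dy": 0, "dz": 3, "roll": 0, "claw": -1}, {"dx": 0, "dy": 0, "dz": 3, "roll": 0, "claw": -1}])

```text
clock: 3.95
tcp_pos: [0.4498, 0.1159, 0.0776]
orientation: [-0.0, 0.054, 0.999, -0.0]
wrist_force: [-0.9, -0.3, 0.3]
finger_gap: -0.0001
grip_force: 0.0
```

```bash
python3 -c "
from workcell import *;import pickle
pickle.dump((read_camera('scene'),get_state()),open('s2.pkl','wb'))"
```

send_rows(increments=[{"dx": 0, "dy": 0, "dz": 0, "roll": 0, "claw": 1}, {"dx": 0, "dy": 0, "dz": 0, "roll": 0, "claw": 1}, {"dx": 0, "dy": 0, "dz": 0, "roll": 0, "claw": 1}, {"dx": 0, "dy": 0, "dz": 0, "roll": 0, "claw": 1}, {"dx": 0, "dy": 0, "dz": 0, "roll": 0, "claw": 1}])

```text
clock: 4.62
tcp_pos: [0.4503, 0.1159, 0.0782]
orientation: [0.0, 0.054, 0.999, 0.0]
wrist_force: [-0.2, 0.1, 0.4]
finger_gap: 0.0853
grip_force: 0.0
```

Run:
```python
from workcell import *;import pickle
from h import *
a=pickle.load(open('s2.pkl','rb'));b=(read_camera('scene'),get_state())
pickle.dump(b,open('s3.pkl','wb'))
c=np.zeros((560,800,3),np.uint8)
for i,(d,st) in enumerate((a,b)):
    p=st["tcp_pos"];print(st["finger_gap"],p)
    x0,y0,k=262,185,8
    for n,q in(("tcp",p),("+19",p+[0,0,.019]),("+73",p+[0,0,.073]),("y+42",p+[0,.042,.0]),("y-42",p+[0,-.042,0]),("x+11",p+[.011,0,0])): print(n,((proj(d,q)[0]-[x0,y0]+.5)*k).round())
    c[:,i*400:i*400+400]=cv2.resize(d["image"][y0:y0+70,x0:x0+50],None,fx=k,fy=k,interpolation=cv2.INTER_CUBIC)
cv2.imwrite("pics/g3.png",c)
```

```text
-0.000292664575516463 [0.44946689 0.11582417 0.07724425]
tcp [220. 366.]
+19 [216. 320.]
+73 [205. 180.]
y+42 [115. 289.]
y-42 [329. 446.]
x+11 [249. 344.]
0.08506245611143004 [0.45025281 0.11591149 0.07823452]
tcp [222. 362.]
+19 [218. 315.]
+73 [207. 176.]
y+42 [117. 285.]
y-42 [330. 441.]
x+11 [250. 340.]
```

View pics/g3.png

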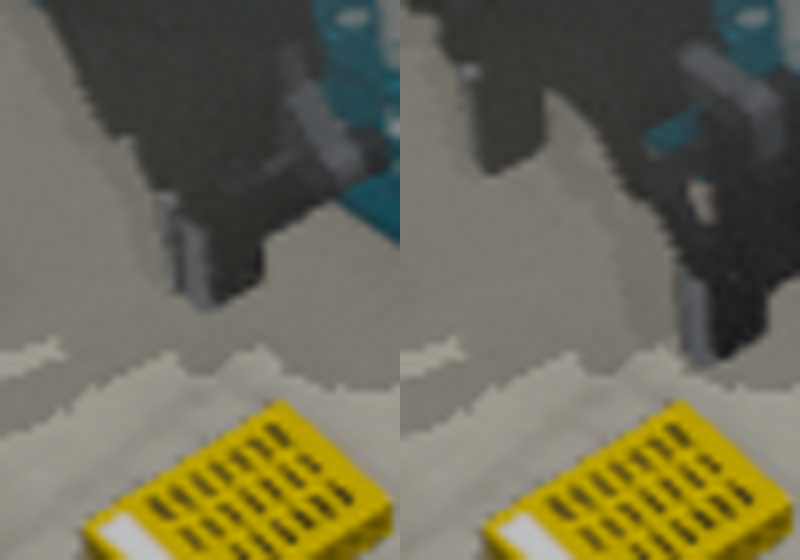

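Shut tips are at (236,294) in the left half versus the TCP's projection (220,366); open tips' midpoint is at (226,255) versus (222,362). So the real fingertips are about 30 mm above the reported TCP, and I must command lower. I'll go down guarded by the wrist force.

send_rows(increments=[{"dx": 0, "dy": 0, "dz": -1, "roll": 0, "claw": 1}, {"dx": 0, "dy": 0, "dz": -2, "roll": 0, "claw": 1}, {"dx": 0, "dy": 0, "dz": -3, "roll": 0, "claw": 1}, {"dx": 0, "dy": 0, "dz": -3.3, "roll": 0, "claw": 1}, {"dx": 0, "dy": 0, "dz": -3.5, "roll": 0, "claw": 1}])

```text
clock: 5.3
tcp_pos: [0.4504, 0.1159, -0.0092]
orientation: [0.0, 0.054, 0.999, 0.0]
wrist_force: [0.2, 0.3, 0.3]
finger_gap: 0.0854
grip_force: 0.0
```

send_rows(increments=[{"dx": 0, "dy": 0, "dz": -0.1, "roll": 0, "claw": 1}, {"dx": 0, "dy": 0, "dz": -0.2, "roll": 0, "claw": 1}, {"dx": 0, "dy": 0, "dz": -0.3, "roll": 0, "claw": 1}, {"dx": 0, "dy": 0, "dz": -0.4, "roll": 0, "claw": 1}, {"dx": 0, "dy": 0, "dz": -0.4, "roll": 0, "claw": 1}])

```text
clock: 5.92
tcp_pos: [0.45, 0.1159, -0.0194]
orientation: [-0.0, 0.054, 0.999, 0.0]
wrist_force: [-0.6, 0.8, -0.6]
finger_gap: 0.0855
grip_force: 0.0
```

send_rows(increments=[{"dx": 0, "dy": 0, "dz": -0.2, "roll": 0, "claw": 1}, {"dx": 0, "dy": 0, "dz": -0.2, "roll": 0, "claw": 0.5}, {"dx": 0, "dy": 0, "dz": -0.2, "roll": 0, "claw": 0.1}, {"dx": 0, "dy": 0, "dz": -0.2, "roll": 0, "claw": 0.1}, {"dx": 0, "dy": 0, "dz": -0.2, "roll": 0, "claw": 0.1}])

```text
clock: 6.55
tcp_pos: [0.4502, 0.1158, -0.0236]
orientation: [0.0, 0.054, 0.999, -0.0]
wrist_force: [-3.2, -0.6, 6.1]
finger_gap: 0.0493
grip_force: 82.3
```

send_rows(increments=[{"dx": 0, "dy": 0, "dz": 0, "roll": 0, "claw": -0.2}, {"dx": 0, "dy": 0, "dz": 0.6, "roll": 0, "claw": -0.2}, {"dx": 0, "dy": 0, "dz": 1.8, "roll": 0, "claw": -0.2}, {"dx": 0, "dy": 0, "dz": 3.4, "roll": 0, "claw": -0.2}, {"dx": 0, "dy": 0, "dz": 5.0, "roll": 0, "claw": -0.2}])

```text
clock: 7.18
tcp_pos: [0.4499, 0.1159, 0.1018]
orientation: [-0.0, 0.054, 0.999, 0.0]
wrist_force: [1.2, 0.1, -1.1]
finger_gap: 0.0492
grip_force: 83.0
```

send_rows(increments=[{"dx": 1.2, "dy": -0.8, "dz": 0, "roll": 0, "claw": -0.2}, {"dx": 2.6, "dy": -1.8, "dz": 0, "roll": -0.2, "claw": -0.2}, {"dx": 4.2, "dy": -2.8, "dz": 0, "roll": -0.5, "claw": -0.2}, {"dx": 5.5, "dy": -3.7, "dz": 0, "roll": -0.74, "claw": -0.2}, {"dx": 6.2, "dy": -4.15, "dz": 0, "roll": -0.74, "claw": -0.2}])

```text
clock: 7.8
tcp_pos: [0.6068, 0.0107, 0.1003]
orientation: [0.0, 0.106, 0.994, -0.0]
wrist_force: [0.9, -0.4, -1.1]
finger_gap: 0.0494
grip_force: 83.1
```

send_rows(increments=[{"dx": 0, "dy": 0, "dz": 0, "roll": 0, "claw": -0.2}, {"dx": 0, "dy": 0, "dz": 0, "roll": 0, "claw": -0.2}, {"dx": 0, "dy": 0, "dz": 0, "roll": 0, "claw": -0.2}, {"dx": 0, "dy": 0, "dz": 0, "roll": 0, "claw": -0.2}, {"dx": 0, "dy": 0, "dz": 0, "roll": 0, "claw": -0.2}])

```text
clock: 8.43
tcp_pos: [0.605, 0.0125, 0.101]
orientation: [0.0, 0.105, 0.994, 0.0]
wrist_force: [-0.7, -0.9, -0.5]
finger_gap: 0.0491
grip_force: 83.0
```

Run:
```python
from workcell import *
from h import *
s=read_camera("scene");t=read_camera("top");st=get_state()
pickle.dump((s,t,st),open("s4.pkl","wb"))
print(st["tcp_pos"],st["finger_gap"])
for n,d in(("s",s),("t",t)):
    P=box(.605,.0122,.125,-.212,.075,.052,0,.016)
    uv=proj(d,P).mean(0);print(n,uv)
    hsv=cv2.cvtColor(d["image"],cv2.COLOR_BGR2HSV)
    m=(abs(hsv[...,0].astype(int)-26)<7)&(hsv[...,1]>130)
    y,x=np.nonzero(m);k=(abs(x-uv[0])<45)&(abs(y-uv[1])<45);x,y=x[k],y[k]
    print(k.sum(), x.min() if k.any() else 0,x.max() if k.any() else 0,y.min() if k.any() else 0,y.max() if k.any() else 0)
    h=cv2.convexHull(((proj(d,P)+.5)*1).astype(np.float32))[:,0];print("pred hull",h.min(0),h.max(0))
```

```text
[0.60513135 0.01234534 0.10089506] 0.04943059743537397
s [372.25490813 198.70474244]
481 352 392 185 214
pred hull [351.6577 182.9239] [394.27036 215.85802]
t [331.22858971 183.17082539]
0 0 0 0 0
pred hull [316.3051  163.53137] [347.22678 203.58414]
```

Run:
```python
from h import *
s,t,st=pickle.load(open("s4.pkl","rb"))
x0,y0,k=332,165,9
im=cv2.resize(s["image"][y0:y0+66,x0:x0+85],None,fx=k,fy=k,interpolation=cv2.INTER_CUBIC)
P=proj(s,box(.605,.0122,.1245,-.212,.075,.052,0,.016)); q=((P-[x0,y0]+.5)*k)
print(q.round())
for a,b in[(0,1),(1,2),(2,3),(3,0),(4,5),(5,6),(6,7),(7,4),(1,5),(2,6),(3,7)]: cv2.line(im,tuple(map(int,q[a])),tuple(map(int,q[b])),(255,255,0) if a>=4 else (255,0,255),1)
cv2.imwrite("pics/h1.png",im)
```

```text
[[416. 210.]
 [177. 331.]
 [310. 459.]
 [552. 331.]
 [422. 163.]
 [180. 284.]
 [315. 412.]
 [560. 284.]]
```

View pics/h1.png

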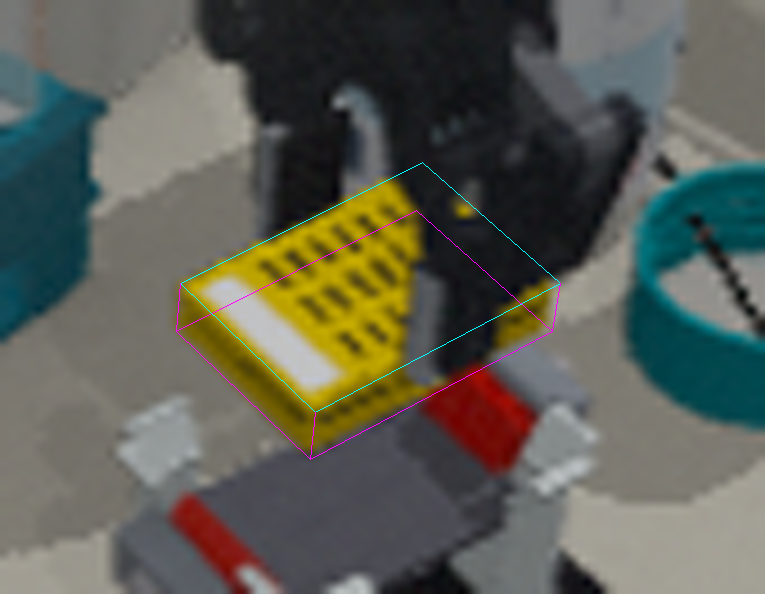

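The overlay fits the held cassette to within about 1 mm (near corner (313,405) against a predicted (315,412)). It is level and centred above the magazine, so I'll descend in steps.

send_rows(increments=[{"dx": 0.02, "dy": -0.03, "dz": -0.5, "roll": 0, "claw": -0.2}, {"dx": 0.02, "dy": -0.03, "dz": -1.0, "roll": 0, "claw": -0.2}, {"dx": 0.02, "dy": -0.03, "dz": -1.4, "roll": 0, "claw": -0.2}, {"dx": 0.02, "dy": -0.03, "dz": -1.6, "roll": 0, "claw": -0.2}, {"dx": 0.02, "dy": -0.03, "dz": -1.6, "roll": 0, "claw": -0.2}])

```text
clock: 9.15
tcp_pos: [0.6053, 0.0114, 0.0601]
orientation: [-0.001, 0.106, 0.994, 0.0]
wrist_force: [0.2, 0.8, -0.3]
finger_gap: 0.0495
grip_force: 83.0
```

send_rows(increments=[{"dx": 0, "dy": 0, "dz": -0.1, "roll": 0, "claw": -0.2}, {"dx": 0, "dy": 0, "dz": -0.2, "roll": 0, "claw": -0.2}, {"dx": 0, "dy": 0, "dz": -0.3, "roll": 0, "claw": -0.2}, {"dx": 0, "dy": 0, "dz": -0.4, "roll": 0, "claw": -0.2}, {"dx": 0, "dy": 0, "dz": -0.4, "roll": 0, "claw": -0.2}])

```text
clock: 9.78
tcp_pos: [0.6059, 0.0112, 0.0507]
orientation: [0.0, 0.106, 0.994, -0.0]
wrist_force: [-0.1, -1.0, 0.2]
finger_gap: 0.0491
grip_force: 83.0
```

send_rows(increments=[{"dx": 0, "dy": 0, "dz": -0.15, "roll": 0, "claw": -0.2}, {"dx": 0, "dy": 0, "dz": -0.3, "roll": 0, "claw": -0.2}, {"dx": 0, "dy": 0, "dz": -0.45, "roll": 0, "claw": -0.2}, {"dx": 0, "dy": 0, "dz": -0.6, "roll": 0, "claw": -0.2}, {"dx": 0, "dy": 0, "dz": -0.6, "roll": 0, "claw": -0.2}])

```text
clock: 10.4
tcp_pos: [0.6073, 0.0107, 0.0373]
orientation: [0.002, 0.106, 0.994, -0.0]
wrist_force: [0.6, -2.6, 6.5]
finger_gap: 0.0492
grip_force: 83.8
```

send_rows(increments=[{"dx": 0, "dy": 0, "dz": -0.2, "roll": 0, "claw": -0.2}, {"dx": 0, "dy": 0, "dz": -0.4, "roll": 0, "claw": -0.2}, {"dx": 0, "dy": 0, "dz": -0.6, "roll": 0, "claw": -0.2}, {"dx": 0, "dy": 0, "dz": -0.7, "roll": 0, "claw": -0.2}, {"dx": 0, "dy": 0, "dz": -0.7, "roll": 0, "claw": -0.2}])

```text
clock: 11.02
tcp_pos: [0.6072, 0.0107, 0.0196]
orientation: [0.002, 0.106, 0.994, -0.0]
wrist_force: [0.5, -1.9, 5.9]
finger_gap: 0.0493
grip_force: 83.7
```

send_rows(increments=[{"dx": 0, "dy": 0, "dz": -0.1, "roll": 0, "claw": -0.2}, {"dx": 0, "dy": 0, "dz": -0.1, "roll": 0, "claw": -0.2}, {"dx": 0, "dy": 0, "dz": -0.1, "roll": 0, "claw": 0.8}, {"dx": 0, "dy": 0, "dz": -0.1, "roll": 0, "claw": 0.8}, {"dx": 0, "dy": 0, "dz": -0.1, "roll": 0, "claw": 0.8}])

```text
clock: 11.65
tcp_pos: [0.6054, 0.0115, 0.0154]
orientation: [-0.0, 0.106, 0.994, 0.0]
wrist_force: [1.0, -0.9, -0.8]
finger_gap: 0.077
grip_force: 0.0
```

send_rows(increments=[{"dx": 0, "dy": 0, "dz": 0.5, "roll": 0, "claw": 0.8}, {"dx": 0, "dy": 0, "dz": 1.5, "roll": 0, "claw": 0.8}, {"dx": 0, "dy": 0, "dz": 3, "roll": 0, "claw": 0.8}, {"dx": 0, "dy": 0, "dz": 4.5, "roll": 0, "claw": 0.8}, {"dx": 0, "dy": 0, "dz": 5, "roll": 0, "claw": 1}])

```text
clock: 12.28
tcp_pos: [0.6075, 0.0113, 0.1443]
orientation: [0.003, 0.106, 0.994, 0.0]
wrist_force: [-0.4, -0.5, -1.0]
finger_gap: 0.0855
grip_force: 0.0
```

send_rows(increments=[{"dx": -1.5, "dy": -1.4, "dz": 0, "roll": 0.9, "claw": 1}, {"dx": -3.1, "dy": -2.9, "dz": 0, "roll": 1.8, "claw": 1}, {"dx": -4.8, "dy": -4.5, "dz": 0, "roll": 2.8, "claw": 1}, {"dx": -6.4, "dy": -6.0, "dz": 0, "roll": 3.8, "claw": 1}, {"dx": -7.78, "dy": -7.36, "dz": 0, "roll": 4.54, "claw": 1}])

```text
clock: 12.9
tcp_pos: [0.4093, -0.1733, 0.1403]
orientation: [-0.0, -0.211, 0.977, 0.0]
wrist_force: [0.8, -0.1, 0.4]
finger_gap: 0.0852
grip_force: 0.0
```

Run:
```python
from workcell import *
from h import *
s=read_camera("scene");t=read_camera("top");st=get_state()
pickle.dump((s,t,st),open("s5.pkl","wb"));print(st["tcp_pos"],st["orientation"])
a=cv2.resize(t["image"][160:235,303:355],None,fx=8,fy=8,interpolation=cv2.INTER_CUBIC);b=cv2.resize(s["image"][192:266,332:408],None,fx=5,fy=5,interpolation=cv2.INTER_CUBIC)
c=np.zeros((600,796,3),np.uint8);c[:,:416]=a;c[:370,416:]=b
cv2.imwrite("pics/mag2.png",c)
```

```text
[ 0.40798872 -0.1745243   0.14031819] [-9.96446792e-04 -2.07846822e-01  9.78160845e-01  2.60494294e-04]
```

View pics/mag2.png

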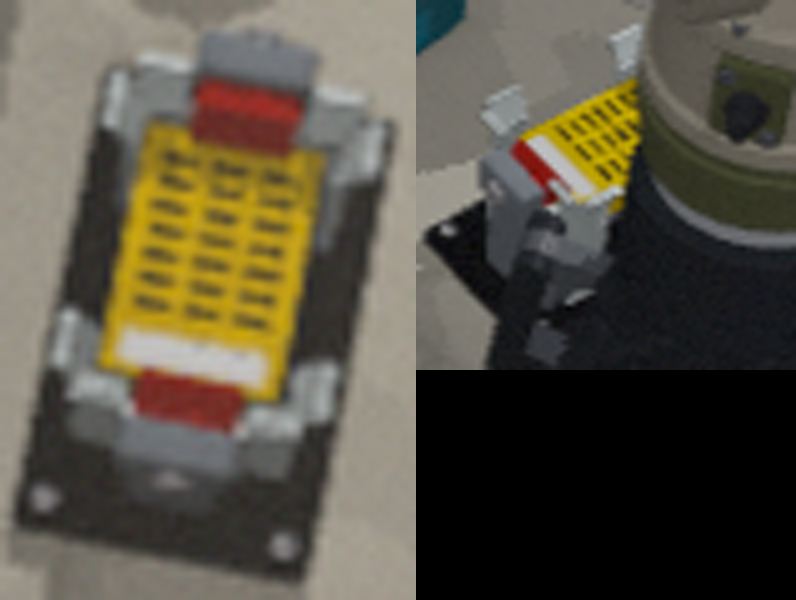

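The first cassette is in: in the top view its ends run under both red lips (near lip at about (190,400), far lip at about (245,120)). Now the second.

send_rows(increments=[{"dx": 0, "dy": 0, "dz": -1.2, "roll": 0, "claw": 1}, {"dx": 0, "dy": 0, "dz": -2.6, "roll": 0, "claw": 1}, {"dx": 0, "dy": 0, "dz": -4, "roll": 0, "claw": 1}, {"dx": 0, "dy": 0, "dz": -5.2, "roll": 0, "claw": 1}, {"dx": 0, "dy": 0, "dz": -5.8, "roll": 0, "claw": 1}])

```text
clock: 13.62
tcp_pos: [0.4102, -0.1712, -0.0063]
orientation: [-0.001, -0.21, 0.978, 0.001]
wrist_force: [-0.1, -0.7, -0.6]
finger_gap: 0.0852
grip_force: 0.0
```

send_rows(increments=[{"dx": 0, "dy": 0, "dz": -0.2, "roll": 0, "claw": 1}, {"dx": 0, "dy": 0, "dz": -0.4, "roll": 0, "claw": 1}, {"dx": 0, "dy": 0, "dz": -0.6, "roll": 0, "claw": 1}, {"dx": 0, "dy": 0, "dz": -0.8, "roll": 0, "claw": 1}, {"dx": 0, "dy": 0, "dz": -0.8, "roll": 0, "claw": 1}])

```text
clock: 14.25
tcp_pos: [0.4111, -0.1725, -0.0244]
orientation: [-0.0, -0.21, 0.978, 0.0]
wrist_force: [0.1, -0.1, -0.5]
finger_gap: 0.0856
grip_force: 0.0
```

send_rows(increments=[{"dx": 0, "dy": 0, "dz": 0, "roll": 0, "claw": 0.5}, {"dx": 0, "dy": 0, "dz": 0, "roll": 0, "claw": -0.2}, {"dx": 0, "dy": 0, "dz": 0, "roll": 0, "claw": -0.2}, {"dx": 0, "dy": 0, "dz": 0, "roll": 0, "claw": -0.2}, {"dx": 0, "dy": 0, "dz": 0, "roll": 0, "claw": -0.2}])

```text
clock: 14.88
tcp_pos: [0.4115, -0.1728, -0.0233]
orientation: [0.0, -0.21, 0.978, -0.0]
wrist_force: [-1.8, 1.5, 9.3]
finger_gap: 0.0491
grip_force: 81.7
```

send_rows(increments=[{"dx": 0, "dy": 0, "dz": 0.4, "roll": 0, "claw": -0.2}, {"dx": 0, "dy": 0, "dz": 1.2, "roll": 0, "claw": -0.2}, {"dx": 0, "dy": 0, "dz": 2.4, "roll": 0, "claw": -0.2}, {"dx": 0, "dy": 0, "dz": 3.8, "roll": 0, "claw": -0.2}, {"dx": 0, "dy": 0, "dz": 5.0, "roll": 0, "claw": -0.2}])

```text
clock: 15.5
tcp_pos: [0.4113, -0.1727, 0.1024]
orientation: [0.0, -0.21, 0.978, -0.0]
wrist_force: [-0.2, -0.5, -1.4]
finger_gap: 0.049
grip_force: 83.2
```

send_rows(increments=[{"dx": 1.4, "dy": 1.3, "dz": 0, "roll": -0.8, "claw": -0.2}, {"dx": 3.0, "dy": 2.9, "dz": 0, "roll": -1.8, "claw": -0.2}, {"dx": 4.7, "dy": 4.5, "dz": 0, "roll": -2.8, "claw": -0.2}, {"dx": 6.4, "dy": 6.1, "dz": 0, "roll": -3.8, "claw": -0.2}, {"dx": 7.76, "dy": 7.39, "dz": 0, "roll": -4.54, "claw": -0.2}])

```text
clock: 16.12
tcp_pos: [0.6067, 0.0139, 0.1011]
orientation: [0.0, 0.107, 0.994, 0.0]
wrist_force: [-0.4, -0.3, -0.2]
finger_gap: 0.0491
grip_force: 83.1
```

send_rows(increments=[{"dx": 0, "dy": 0, "dz": 0, "roll": 0, "claw": -0.2}, {"dx": 0, "dy": 0, "dz": 0, "roll": 0, "claw": -0.2}, {"dx": 0, "dy": 0, "dz": 0, "roll": 0, "claw": -0.2}, {"dx": 0, "dy": 0, "dz": 0, "roll": 0, "claw": -0.2}, {"dx": 0, "dy": 0, "dz": 0, "roll": 0, "claw": -0.2}])

```text
clock: 16.75
tcp_pos: [0.605, 0.0114, 0.1011]
orientation: [0.0, 0.106, 0.994, 0.0]
wrist_force: [-0.8, -0.3, -0.5]
finger_gap: 0.049
grip_force: 83.2
```

Run:
```python
from workcell import *
from h import *
A,_,sa=pickle.load(open("s4.pkl","rb"));B=read_camera("scene");st=get_state()
pickle.dump((B,st),open("s6.pkl","wb"));print(sa["tcp_pos"],st["tcp_pos"],st["orientation"],st["finger_gap"])
k=6;E=[]
for d in(A,B):
    im=cv2.resize(d["image"][180:222,346:400],None,fx=k,fy=k,interpolation=cv2.INTER_CUBIC)
    h=cv2.cvtColor(im,cv2.COLOR_BGR2HSV);m=((abs(h[...,0].astype(int)-26)<7)&(h[...,1]>130)).astype(np.uint8)
    m[:, :]=cv2.morphologyEx(m,cv2.MORPH_CLOSE,np.ones((25,25)))
    # cassette A magazine-borne yellow lies lower; keep comp. near top
    y,x=np.nonzero(m);print(x.min()/k+346,x.max()/k+346,y.min()/k+180,y.max()/k+180,m.sum()/k/k)
    for f in(x+y,y-x,y-.5*x,y+.5*x): print("  ",f.min()/k,f.max()/k,end="")
    print()
u=proj(B,[[.605,.012,.14],[.610,.012-.0011,.14],[.605,.017,.14]]);print(u-u[0])
```

```text
[0.60513135 0.01234534 0.10089506] [0.60504093 0.01157264 0.10101365] [1.54996701e-04 1.05986558e-01 9.94367550e-01 3.67376215e-05] 0.04892977054662632
351.6666666666667 393.0 184.83333333333334 215.16666666666666 575.2222222222223
   22.5 67.33333333333333   -30.666666666666668 15.833333333333334   -11.333333333333334 25.083333333333332   18.833333333333332 45.416666666666664
351.8333333333333 393.3333333333333 185.16666666666666 221.83333333333334 860.3611111111112
   23.166666666666668 84.83333333333333   -30.333333333333332 34.5   -10.916666666666666 38.166666666666664   19.333333333333332 63.333333333333336
[[ 0.          0.        ]
 [ 1.85023857 -0.93597787]
 [-1.80084863 -1.10453768]]
```

The second one sits in the fingers within 1 mm of where the first sat, so I'll use the same insertion.

send_rows(increments=[{"dx": 0.04, "dy": -0.02, "dz": -0.5, "roll": 0, "claw": -0.2}, {"dx": 0.04, "dy": -0.02, "dz": -1.0, "roll": 0, "claw": -0.2}, {"dx": 0.04, "dy": -0.02, "dz": -1.4, "roll": 0, "claw": -0.2}, {"dx": 0.04, "dy": -0.02, "dz": -1.7, "roll": 0, "claw": -0.2}, {"dx": 0.04, "dy": -0.02, "dz": -2.0, "roll": 0, "claw": -0.2}])

```text
clock: 17.42
tcp_pos: [0.6064, 0.0115, 0.0504]
orientation: [0.0, 0.106, 0.994, -0.0]
wrist_force: [-3.9, -3.8, 20.2]
finger_gap: 0.0488
grip_force: 85.6
```

send_rows(increments=[{"dx": 0, "dy": 0, "dz": -0.15, "roll": 0, "claw": -0.2}, {"dx": 0, "dy": 0, "dz": -0.3, "roll": 0, "claw": -0.2}, {"dx": 0, "dy": 0, "dz": -0.45, "roll": 0, "claw": -0.2}, {"dx": 0, "dy": 0, "dz": -0.6, "roll": 0, "claw": -0.2}, {"dx": 0, "dy": 0, "dz": -0.6, "roll": 0, "claw": -0.2}])

```text
clock: 18.05
tcp_pos: [0.6084, 0.0105, 0.0384]
orientation: [0.003, 0.106, 0.994, -0.001]
wrist_force: [-1.7, -1.2, 10.9]
finger_gap: 0.0492
grip_force: 84.5
```

send_rows(increments=[{"dx": 0, "dy": 0, "dz": -0.2, "roll": 0, "claw": -0.2}, {"dx": 0, "dy": 0, "dz": -0.4, "roll": 0, "claw": -0.2}, {"dx": 0, "dy": 0, "dz": -0.6, "roll": 0, "claw": -0.2}, {"dx": 0, "dy": 0, "dz": -0.8, "roll": 0, "claw": -0.2}, {"dx": 0, "dy": 0, "dz": -0.8, "roll": 0, "claw": -0.2}])

```text
clock: 18.68
tcp_pos: [0.6084, 0.0106, 0.0177]
orientation: [0.002, 0.106, 0.994, -0.001]
wrist_force: [0.8, -1.8, 6.7]
finger_gap: 0.0495
grip_force: 84.0
```

send_rows(increments=[{"dx": 0, "dy": 0, "dz": -0.15, "roll": 0, "claw": -0.2}, {"dx": 0, "dy": 0, "dz": -0.15, "roll": 0, "claw": -0.2}, {"dx": 0, "dy": 0, "dz": -0.15, "roll": 0, "claw": 0.8}, {"dx": 0, "dy": 0, "dz": -0.15, "roll": 0, "claw": 0.8}, {"dx": 0, "dy": 0, "dz": -0.15, "roll": 0, "claw": 0.8}])

```text
clock: 19.3
tcp_pos: [0.6059, 0.0118, 0.0116]
orientation: [-0.0, 0.105, 0.994, 0.0]
wrist_force: [-0.7, -0.3, -0.5]
finger_gap: 0.077
grip_force: 0.0
```

send_rows(increments=[{"dx": 0, "dy": 0, "dz": 0.5, "roll": 0, "claw": 0.8}, {"dx": 0, "dy": 0, "dz": 1.5, "roll": 0, "claw": 0.8}, {"dx": 0, "dy": 0, "dz": 3, "roll": 0, "claw": 0.8}, {"dx": 0, "dy": 0, "dz": 4.5, "roll": 0, "claw": 0.8}, {"dx": 0, "dy": 0, "dz": 5, "roll": 0, "claw": 1}])

```text
clock: 19.92
tcp_pos: [0.608, 0.0115, 0.1405]
orientation: [0.003, 0.106, 0.994, 0.0]
wrist_force: [0.4, 0.5, 0.0]
finger_gap: 0.0854
grip_force: 0.0
```

send_rows(increments=[{"dx": -1.2, "dy": 1.3, "dz": 0, "roll": 0, "claw": 1}, {"dx": -2.6, "dy": 2.6, "dz": 0, "roll": 0, "claw": 1}, {"dx": -4, "dy": 4, "dz": 0, "roll": 0, "claw": 1}, {"dx": -5.5, "dy": 5.5, "dz": 0, "roll": 0, "claw": 1}, {"dx": -7, "dy": 7, "dz": 0, "roll": 0, "claw": 1}])

```text
clock: 20.55
tcp_pos: [0.4296, 0.1875, 0.1365]
orientation: [-0.0, 0.106, 0.994, 0.0]
wrist_force: [-0.7, 0.7, -0.6]
finger_gap: 0.0855
grip_force: 0.0
```

send_rows(increments=[{"dx": -1, "dy": 1.5, "dz": 0, "roll": 0, "claw": 1}, {"dx": -2, "dy": 3, "dz": 0, "roll": 0, "claw": 1}, {"dx": -2, "dy": 4, "dz": 0, "roll": 0, "claw": 1}, {"dx": -2, "dy": 4, "dz": 0, "roll": 0, "claw": 1}, {"dx": -2, "dy": 4, "dz": 0, "roll": 0, "claw": 1}])

```text
clock: 21.18
tcp_pos: [0.3809, 0.286, 0.1366]
orientation: [-0.0, 0.106, 0.994, -0.0]
wrist_force: [-0.4, 0.1, 0.2]
finger_gap: 0.0854
grip_force: 0.0
```

Run:
```python
from workcell import *
from h import *
s=read_camera("scene");t=read_camera("top")
pickle.dump((s,t),open("s7.pkl","wb"));_,t5,_2=pickle.load(open("s5.pkl","rb"))
# compare magazine region in top view with one-cassette state
w=(slice(160,235),slice(303,355))
d=cv2.absdiff(t["image"][w],t5["image"][w]);print("mean/max diff",d.mean(),d.max())
def Y(im):
    h=cv2.cvtColor(im,cv2.COLOR_BGR2HSV);return (abs(h[...,0].astype(int)-26)<7)&(h[...,1]>130)
def R(im):
    h=cv2.cvtColor(im,cv2.COLOR_BGR2HSV);return ((h[...,0]<8)|(h[...,0]>172))&(h[...,1]>130)
for q in(t5,t):
    y,x=np.nonzero(Y(q["image"][w]));y2,x2=np.nonzero(R(q["image"][w]));print(len(x),x.min(),x.max(),y.min(),y.max(),x.mean(),y.mean(),"red",len(x2),x2.mean(),y2.mean())
# scene: yellow area extents, two stacked side visible
y,x=np.nonzero(Y(s["image"][192:266,332:408]));print("scene yellow",len(x),x.min()+332,x.max()+332,y.min()+192,y.max()+192)
# per-cassette colours: side-face column under magazine centre, near long side
for z in(.066,.058,.05,.042,.034,.026,.018):
    a=-.212;p=[.606-np.sin(a)*-.026,.0112+np.cos(a)*-.026,z];u=proj(s,p)[0].round().astype(int);print(z,u,s["image"][u[1],u[0]])
```

```text
mean/max diff 3.8512820512820514 54
603 12 39 15 49 26.29021558872305 30.739635157545607 red 154 27.2012987012987 28.733766233766232
599 12 39 15 49 26.30717863105175 30.54424040066778 red 153 27.215686274509803 28.575163398692812
scene yellow 546 352 389 207 238
0.066 [378 226] [  0 149 172]
0.058 [377 229] [  0  89 108]
0.05 [377 231] [  0 114 134]
0.042 [377 233] [  0  99 117]
0.034 [376 236] [56 62 65]
0.026 [376 238] [20 14 16]
0.018 [376 240] [19 17 18]
```

In the top view the lips and the cassette's top match the state after the first load. In the scene view the stack's side is yellow from z 0.066 down to about 0.04, so two cassettes are stacked below the lips.

```bash
python3 -c "
from workcell import *
print(hand_in())"
```

```text
the job is handed in; nothing more can be done
None
```

I loaded both yellow cassettes flat into the magazine, and the final camera images show them stacked beneath the closed lips. The green one was never approached, and the job is handed in at about 21 s on the robot's clock (no verdict came back).

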